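# Feed a cracked bisque house into the grog crusher under its sprung lid

## Robot

A 6-joint arm with a two-finger parallel gripper is mounted at the origin on the work surface. World frame = base frame: x ahead of the robot, y to its left, z up, the work surface at z = 0. Lengths are in mm, angles in degrees, forces in N, time in s.
With the tool pointing down it reaches from about 350 to 850 mm from the base axis. Payload 8.1 kg.
Tool frame: the origin (TCP) lies midway between the tips of the shut fingers; the grasp point (between the pads) lies 19 mm behind it (r.pinch_z is the distance from the TCP to the grasp point, in mm); z points along the fingers, y is the line along which they close (so a half turn about z gives the same grasp; the last joint's range is limited). The gripper opens to 85 mm and grips with 20 to 120 N. Pads are 22 mm wide; open, the fingers measure 114 mm over their backs; the gripper's body (76 mm by 85 mm) begins 54 mm behind the grasp point. The pads swing forward as they close: fully open they stand 13 mm farther back than shut.
Start: joints at [65.294, 7.471, 85.268, -0, 87.261, -4.893], TCP at [203.348, 564.495, 231.292] pointing down, gripper open.
Joint ranges: [-169.43, 169.43], [-51.17, 129.36], [1.28, 143.12], [-76.62, 256.62], [0, 156.53], [-152.29, 152.29]. Speed limits (degrees/s): [136.94, 136.94, 159.86, 180, 180, 180].

## Interface

Orientations are given as [roll, pitch, yaw] about the fixed x, y, z axes, in that order (R = Rz(yaw) Ry(pitch) Rx(roll)).
In Python, from bench import sensors, optics, job, r gives the robot as it stands.
- The arm moves only by the tool play_rows, never from a script. Its argument "motion" is a list that holds one entry, the list of rows, each a list of 6 numbers: the shift along the tool's x, y, z in cm, then the turn, a rotation vector about the tool's x, y, z in degrees. In form: [[[x, y, z, ax, ay, az], ...]]. A call has 1 to 5 rows; each row is the pose to reach, as a shift and turn from the pose commanded when the call began, along the tool's axes at that moment; what a row does not reach only later rows make up. A row lasts 1/10 s, in which the tool goes at most 50 mm and 8.59 degrees, less where a joint would pass 70% of its speed; a pose out of reach is approached as far as the arm can. A call with a gripper value outside its range is refused whole. "jaw" is the opening, from 0 (shut) to 1 (fully open), set as the call begins (left out, the last holds). The fingers move at their own pace and stop on an object; "squeeze" is the grip in N (left out, the last holds). Time passes only in rows, so rows that repeat a pose let the fingers close. It gives the time, the measured TCP pose, the force, the opening and the grip force at its end, in the units of the state.
- sensors.sense(): the state, without advancing time (a new reading comes with each control period).
- optics.snapshot(name): name is "side" or "top"; returns a dict with "pixels" (480x640x3 uint8, red, green, blue), "mtx" (3x3 intrinsics, pixels), "k1" (the pictures are not rectified: a ray, as slopes to the right and down, at radius r is drawn at 1 + k1 r^2 times it, then the intrinsics apply), "R" (3x3) and "t" (3): a world point X has camera coordinates R X + t. Camera axes: x right, y down, z forward; pixel columns grow to the right and rows downward; lengths in mm; the calibration is good to about 2 mm. A picture is of the moment at which its call begins. There is no depth.
- job.hand_in(): hands the job in; it is judged then, once.
The state is a dict: "time": time; "joint_pos": joint angles; "qd": joint speeds; "joint_efforts": joint torques, N m; "tool_pos": TCP position; "tcp_rot": TCP orientation; "ft_force": force on the tool from outside, world axes, zero at the start; "wrist_torque": the same for the moment, N m; "finger_gap": finger opening in mm; "grip_force": force on a finger pad.
Only numpy, scipy, OpenCV 4.12 (cv2) and the standard library are available. Lean on these libraries where they do the work, as an engineer would, in place of code of your own. Each camera call takes 0.05 s, during which the arm holds its last target. There are 200 camera calls.

## Task

The cracked terracotta house in the feed tray of the grog crusher is a reject. Press the red bar beside the tray down with one fingertip and keep it down, so that the yellow sprung dust lid stays open, while the other fingertip pushes the house along the tray until it drops into the throat under the lid; then let the lid spring shut. Do not grip, lift or force anything, and leave the other things on the bench where they are.

Things in the scene. Friction and masses are not known exactly. Their poses are not given: they have to be found in the camera images.
- crusher: green bench-top grog crusher, fixed. Origin on the bench below the lip (far end of the tray, edge of the throat). x runs along the tray to the throat, y to the left (press bar side), z up. Tray: level channel, floor at z = 160 mm, 48 mm wide inside, 3 mm side walls 10 mm high, near end x = -220 mm. Throat: x 0 to 96 mm, sheer drop of 100 mm. Beside the open lid nothing here tops the tray by 50 mm.
- lip (a point): point on the floor of the tray, in the middle of its far edge (the lip), 160 mm above the bench; axes as those of the crusher
- hopper_lid (a joint): yellow sprung lid over the throat, rad: 0 shut, 0.84 fully open (stop); below about 0.55 the house does not fit under it. It starts 8 mm past the lip; its skirt reaches the tray floor. Lid and red press bar are one piece on a rod along x, 46 mm left of the tray's middle, 12 mm above its floor. Bar down lifts the lid's right edge, at most 72 mm over the tray floor. Held open: 4 to 7 N on the bar.
- press_bar_top (a point): point on the top face of the red ribbed press bar left of the tray, mid-length (105 mm before the lip), 30 mm out from the rod. Bar: 170 mm long (20 to 190 mm before the lip), 40 mm wide (8 to 48 mm out from the rod), 4 mm thick. Lid shut: it slopes up, away from the tray, at 30 deg. Fully open: it slopes down at 18 deg, its top then 5 mm above the tray floor at 28 mm out from the rod.
- reject_mid (a point): centre (half-way up) of the cracked terracotta house lying flat in the tray: 80 mm long, 40 wide, 14 thick, 50 to 100 g. Its x axis points to the gable's peak, towards the throat; the flat foot end, which is pushed, is 40 mm behind the centre. Its centre of mass is 5 mm behind the centre; once that is past the lip it tips and drops in.
- white_house: white bisque house plaque lying flat, 70 x 48 x 12 mm; stays where it is. Origin at the centre of its underside.
- white_house_b: white bisque house plaque lying flat, 62 x 44 x 12 mm; stays where it is. Origin at the centre of its underside.
- brown_house: dark brown house plaque lying flat, 66 x 44 x 10 mm; stays where it is. Origin at the centre of its underside.
- tree_cutter: tin fir-tree cutter, open outline, 90 x 64 mm and 22 mm high; stays where it is. Origin at the centre of its underside.
- stamp: wooden stamp block with a dark red top, 60 x 38 x 27 mm; stays where it is. Origin at the centre of its underside.
- brush_mug: blue ceramic cup standing on the crusher's base plate to the right of the tray, diameter 68 mm, 80 mm high; stays where it is. Origin at the centre of its underside.
- slip_brush: brush lying flat, 170 mm long; stays where it is. Origin at the centre of its underside.
- reject: the same cracked terracotta house; origin at the centre of its underside, axes as for reject_mid
Things that resemble listed ones, but are neither listed nor needed, are in the scene too. What is shaped like the reject but blue or green is not meant.

How it is judged:
By the outcome, as a careful person would: the job done as asked, in the order asked, and still so for the second after the job is handed in, with the robot touching nothing.
It also fails if it takes over 40 s, if anything falls off the work surface, if the arm or the gripper's body presses on something with over 40 N, if the wrist force passes 120 N, or if a joint passes its speed limit or range.

## Working session

There is one attempt and no reset: what is moved stays moved. The work goes in short steps, Python scripts to look and compute and a tool call to move; the robot and the scene stay as the last step left them, time stands still between calls to the robot, and variables do not carry over. Pictures are saved under pics/ and viewed, at most 10 in all, crops included, and the job is handed in when it is done.

Besides the shell and the picture viewer there is one more tool, called after "Call:" by a JSON object that holds its "fn" and its "kwargs". play_rows: Moves the arm, as the interface text tells. Its arguments: {"type":"object","properties":{"motion":{"type":"array","items":{"type":"array","items":{"type":"array","items":{"type":"number"}}}},"jaw":{"type":"number"},"squeeze":{"type":"number"}},"required":["motion"]}

```bash
mkdir -p pics; ls; python3 - <<'E'
from bench import sensors, optics, job, r
import cv2,numpy as np
for n in("side","top"):
    s=optics.snapshot(n); cv2.imwrite(f"pics/{n}0.png",s["pixels"][:,:,::-1]); print(n,s["mtx"],s["k1"],s["R"],s["t"])
print(sensors.sense())
E
```

```text
pics
side [[502.40576243   0.         311.37194026]
 [  0.         502.40576243 252.7339048 ]
 [  0.           0.           1.        ]] -0.09760691670670424 [[-0.94254762 -0.33399641  0.00709824]
 [-0.24328281  0.67167964 -0.69975705]
 [ 0.2289486  -0.66128122 -0.71434563]] [ 501.87760192  218.36892235 1250.76621192]
top [[496.30725612   0.         316.98552078]
 [  0.         496.30725612 239.91455761]
 [  0.           0.           1.        ]] 0.015163281304073632 [[-0.0752694  -0.99714904 -0.00532016]
 [-0.97581006  0.07475474 -0.20544207]
 [ 0.20525408 -0.01027203 -0.97865482]] [  39.73271065  540.67002726 1197.07347902]
{'time': 0.1, 'joint_pos': array([ 6.52933687e+01,  7.51221178e+00,  8.53235252e+01,  4.08524504e-04,
        8.72604306e+01, -4.89412360e+00]), 'qd': array([-0.00842127, -0.03119717, -0.21468549, -0.00369008, -0.03193244,
        0.06152343]), 'joint_efforts': array([ 1.68716055e-03, -5.70947599e+01, -5.01943409e+01, -1.19499759e-04,
        8.10132769e-03,  3.22888877e-05]), 'tool_pos': array([203.14672117, 564.04042629, 230.32975036]), 'tcp_rot': array([-1.79904218e+02, -8.61104106e-03,  1.60187465e+02]), 'ft_force': array([0.60658927, 0.19864556, 0.15619503]), 'wrist_torque': array([-0.02577879, -0.04501609,  0.02227679]), 'grip_force': 0.0, 'finger_gap': 85.71836349641097}
```

View pics/top0.png

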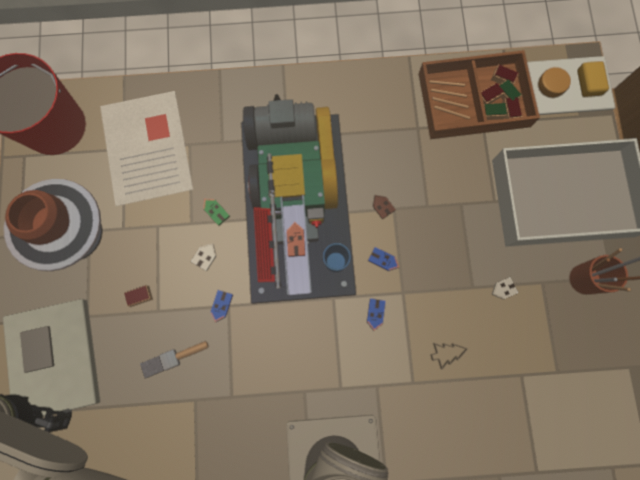

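View pics/side0.png

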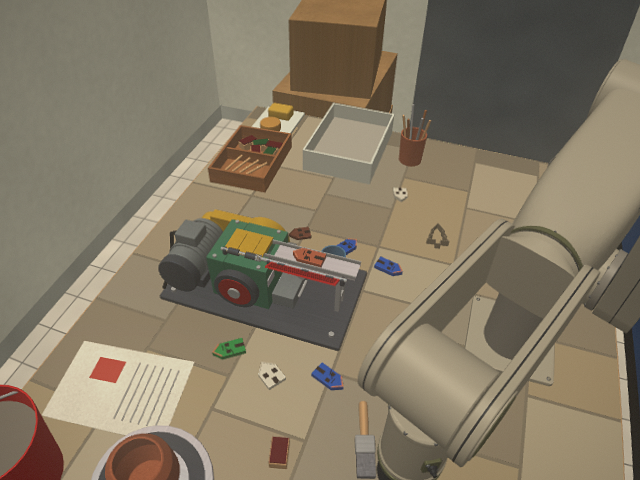

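The top view shows the tray at about (282–310, 205–293), the red bar at (263, 245), the terracotta house at (296, 241) and the lid at (288, 175). I'll enlarge both views around it.

```bash
python3 - <<'E'
import cv2
a=cv2.imread("pics/top0.png")[140:310,235:365]; cv2.imwrite("pics/topc.png",cv2.resize(a,None,fx=3.5,fy=3.5,interpolation=cv2.INTER_CUBIC))
a=cv2.imread("pics/side0.png")[205:345,205:375]; cv2.imwrite("pics/sidec.png",cv2.resize(a,None,fx=4,fy=4,interpolation=cv2.INTER_CUBIC))
E
```

```text
(no output)
```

View pics/topc.png

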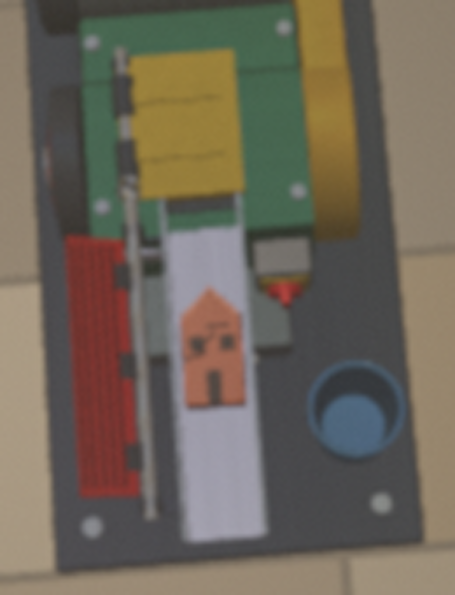

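View pics/sidec.png

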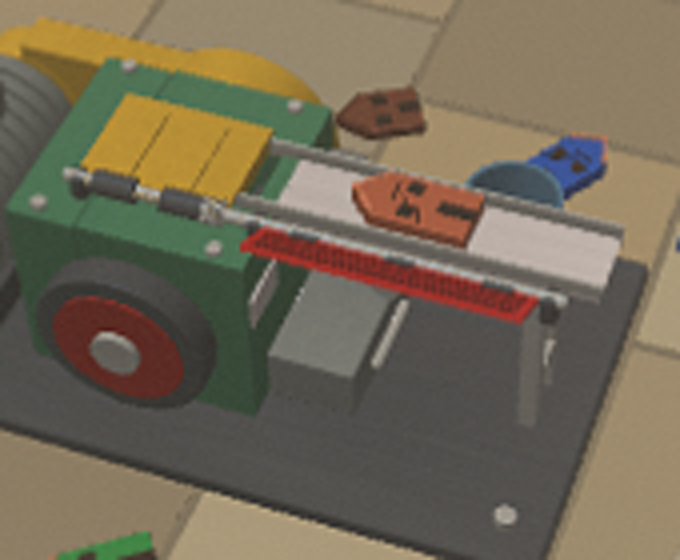

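```bash
cat > h.py <<'E'
import numpy as np,cv2
from scipy.optimize import least_squares
cams={}
def cam(s):return dict(mtx=s["mtx"],k1=s["k1"],R=np.array(s["R"]),t=np.array(s["t"]))
def proj(s,X):
    p=np.array(s["R"])@X+s["t"];p=p[:2]/p[2];p=p*(1+s["k1"]*(p@p));return s["mtx"][:2,:2]@p+s["mtx"][:2,2]
def ray(s,uv,z):
    q=np.linalg.inv(s["mtx"])@[*uv,1]
    q=cv2.undistortPoints(np.array([[uv]],float),s["mtx"],np.array([s["k1"],0,0,0,0.]))[0,0]
    R=np.array(s["R"]);d=R.T@[q[0],q[1],1];c=-R.T@s["t"];return c+d*(z-c[2])/d[2]
def T(p,X):
    c,s=np.cos(p[2]),np.sin(p[2]);return np.array([p[0]+c*X[0]-s*X[1],p[1]+s*X[0]+c*X[1],X[2]])
E
python3 - <<'E'
from h import *
from bench import optics
t=optics.snapshot("top");s=optics.snapshot("side")
tc=lambda u,v:(u/3.5+234.6,v/3.5+139.6)
sc=lambda u,v:(u/4+204.6,v/4+204.6)
P=[(t,tc(67,238),(-20,86.6,197.7)),(t,tc(82,496),(-190,86.6,197.7)),(t,tc(142,496),(-190,51.9,177.7)),
(t,tc(184,541),(-220,25,162)),(t,tc(267,535),(-220,-25,162)),
(s,sc(241,250),(-20,86.6,197.7)),(s,sc(523,322),(-190,86.6,197.7)),(s,sc(537,300),(-190,51.9,177.7)),(s,sc(262,232),(-20,51.9,177.7)),
(s,sc(603,288),(-220,27,170)),(s,sc(622,230),(-220,-25,170))]
f=lambda p:np.concatenate([proj(c,T(p,np.array(X)))-uv for c,uv,X in P])
o=least_squares(f,[550,60,0],x_scale=[10,10,.1],loss='soft_l1');print(o.x,np.degrees(o.x[2]));print(f(o.x).reshape(-1,2).round(1))
p=o.x
for n,c,uv in [("peak t",t,tc(210,290)),("footL t",t,tc(187,408)),("footR t",t,tc(245,403)),("peak s",s,sc(352,183)),("footL s",s,sc(467,245)),("footR s",s,sc(484,207))]:
    X=ray(c,uv,174);cc,ss=np.cos(p[2]),np.sin(p[2]);d=X[:2]-p[:2];print(n,X.round(1),(cc*d[0]+ss*d[1]).round(1),(-ss*d[0]+cc*d[1]).round(1))
print(proj(t,T(p,np.array([0,0,160.])))); print(proj(s,T(p,np.array([0,0,160.]))))
E
```

```text
[6.19973033e+02 5.54542370e+01 2.12692553e-02] 1.2186385624685265
[[-1.9  0.1]
 [-0.8  0.8]
 [-1.3  0.3]
 [ 0.2  0.4]
 [-1.4 -0.1]
 [-0.4 -1.5]
 [ 0.1 -1.5]
 [ 0.5 -1.2]
 [ 0.3 -1.4]
 [-0.8 -0.5]
 [ 0.  -1.3]]
peak t [562.3  48.1 174. ] -57.8 -6.1
footL t [484.9  68.2 174. ] -134.8 15.6
footR t [485.3  30.5 174. ] -135.2 -22.1
peak s [563.9  51.8 174. ] -56.2 -2.5
footL s [481.6  76.7 174. ] -137.9 24.2
footR s [482.   43.7 174. ] -138.2 -8.8
[290.15886958 200.35006251]
[270.99353721 249.83336316]
```

Call:
{"fn": "play_rows", "kwargs": {"motion": [[[-2, -1.8, -1, 0, 0, -2], [-5, -4.4, -2, 0, 0, -4], [-8.5, -7.5, -2.5, 0, 0, -7], [-12, -10.6, -2.5, 0, 0, -10], [-15.5, -13.7, -2.5, 0, 0, -13]]], "jaw": 0.8}}

```text
time: 0.7
tool_pos: [303.2, 381.6, 256.4]
tcp_rot: [180.0, 0.0, 173.3]
ft_force: [1.9, 0.5, -0.6]
finger_gap: 68.0
grip_force: 0.0
```

```bash
cat > g.py <<'E'
import sys
from h import *
from scipy.spatial.transform import Rotation as Ro
from bench import sensors
p=[620,55.45,.02127]
def go(x,y,z,yaw=181.2,pit=0):
    s=sensors.sense();R=Ro.from_euler('xyz',s["tcp_rot"],degrees=True)
    d=R.inv().apply(T(p,np.array([x,y,z]))-s["tool_pos"])/10
    w=(R.inv()*Ro.from_euler('xyz',[180,pit,yaw],degrees=True)).as_rotvec(degrees=True)
    q=s["tool_pos"]-[p[0],p[1],0];c,n=np.cos(p[2]),np.sin(p[2])
    print("t",s["time"].round(2),"crusher",(c*q[0]+n*q[1]).round(1),(c*q[1]-n*q[0]).round(1),q[2].round(1),"rot",s["tcp_rot"].round(1),"F",s["ft_force"].round(1),"gap",round(s["finger_gap"],1))
    print("cm",d.round(2),"rot",w.round(1))
if __name__=="__main__":go(*map(float,sys.argv[1:]))
E
python3 g.py -158 38.5 245
```

```text
Traceback (most recent call last):
  File "g.py", line 13, in <module>
    if __name__=="__main__":go(*map(float,sys.argv[1:]))
                            ~~^^^^^^^^^^^^^^^^^^^^^^^^^^
  File "g.py", line 11, in go
    print("t",s["time"].round(2),"crusher",(c*q[0]+n*q[1]).round(1),(c*q[1]-n*q[0]).round(1),q[2].round(1),"rot",s["tcp_rot"].round(1),"F",s["ft_force"].round(1),"gap",round(s["finger_gap"],1))
              ^^^^^^^^^^^^^^^
AttributeError: 'float' object has no attribute 'round'
```

```bash
sed -i 's/s\["time"\].round(2)/s["time"]/' g.py; python3 g.py -158 38.5 245
```

```text
t 0.7 crusher -309.8 332.8 256.4 rot [180.    0.  173.3] F [ 1.9  0.5 -0.6] gap 68.0
cm [-19.06 -27.08   1.14] rot [ 0.   0.  -7.9]
```

Call:
{"fn": "play_rows", "kwargs": {"motion": [[[-2.5, -3.5, 0, 0, 0, -2], [-5, -7, 0, 0, 0, -4], [-7.5, -10.5, 0, 0, 0, -6], [-10, -14, 0, 0, 0, -7.9], [-12.5, -17.5, 0, 0, 0, -7.9]]]}}

```text
time: 1.2
tool_pos: [406.5, 192.8, 256.3]
tcp_rot: [180.0, 0.0, -178.8]
ft_force: [0.4, -0.1, -0.6]
finger_gap: 68.4
grip_force: 0.0
```

```bash
python3 g.py -158 38.5 235
```

```text
t 1.2 crusher -210.5 141.9 256.3 rot [ 180.     0.  -178.8] F [ 0.4 -0.1 -0.6] gap 68.4
cm [ -5.26 -10.33   2.13] rot [ 0.  0. -0.]
```

Call:
{"fn": "play_rows", "kwargs": {"motion": [[[-1.5, -3, 0, 0, 0, 0], [-3, -6, 0, 0, 0, 0], [-4.5, -8.8, 0.8, 0, 0, 0], [-5.3, -10.3, 2.1, 0, 0, 0], [-5.3, -10.3, 2.1, 0, 0, 0]]]}}

```text
time: 1.7
tool_pos: [460.7, 90.5, 233.3]
tcp_rot: [-180.0, -0.2, -179.1]
ft_force: [-0.1, 0.5, 0.1]
finger_gap: 68.0
grip_force: 0.0
```

```bash
python3 g.py -158 38.5 215; python3 - <<'E'
from bench import optics
import cv2
im=[]
a=optics.snapshot("top")["pixels"][150:310,225:365,::-1]
b=optics.snapshot("side")["pixels"][190:340,210:390,::-1]
a=cv2.resize(a,(392,448),interpolation=cv2.INTER_CUBIC);b=cv2.resize(b,(404,336),interpolation=cv2.INTER_CUBIC)
b=cv2.copyMakeBorder(b,0,112,0,0,cv2.BORDER_CONSTANT)
cv2.imwrite("pics/c1.png",cv2.hconcat([a,b]))
E
```

```text
t 1.7 crusher -158.5 38.4 233.3 rot [-180.    -0.2 -179.1] F [-0.1  0.5  0.1] gap 68.0
cm [-0.06  0.01  1.83] rot [-0.  -0.2 -0.3]
```

View pics/c1.png

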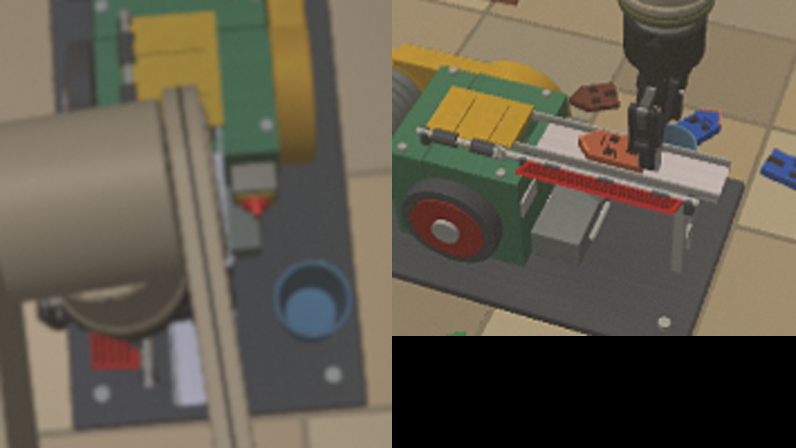

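The side view shows the bar-side fingertip at crop (650,168), i.e. side pixel about (325,265), with the house and bar clear ahead of it; top is hidden by the arm. Next I check this against the predicted tip.

```bash
python3 - <<'E'
from h import *
from bench import optics
s=optics.snapshot("side")
for dx in(-11,11):
  for z in(233,243):print(dx,z,proj(s,T([620,55.45,.02127],np.array([-158.5+dx,80,z]))).round(1))
E
```

```text
-11 233 [328.  268.6]
-11 243 [328.2 265.5]
11 233 [318.5 266.2]
11 243 [318.5 263.1]
```

Call:
{"fn": "play_rows", "kwargs": {"motion": [[[0, 0, 1, 0, 0, 0], [0, 0, 2, 0, 0, 0], [0, 0, 3, 0, 0, 0], [0, 0, 3.8, 0, 0, 0], [0, 0, 4.5, 0, 0, 0]]]}}

```text
time: 2.35
tool_pos: [460.6, 92.7, 189.1]
tcp_rot: [-180.0, -0.1, -178.9]
ft_force: [-0.3, -0.1, 0.3]
finger_gap: 67.9
grip_force: 0.0
```

Call:
{"fn": "play_rows", "kwargs": {"motion": [[[0, 0, 0.4, 0, 0, 0], [0, 0, 0.8, 0, 0, 0], [0, 0, 1.2, 0, 0, 0], [0, 0, 1.5, 0, 0, 0], [0, 0, 1.5, 0, 0, 0]]]}}

```text
time: 2.85
tool_pos: [461.3, 92.6, 175.2]
tcp_rot: [180.0, 0.0, -178.9]
ft_force: [1.7, 1.0, 2.2]
finger_gap: 68.2
grip_force: 1.4
```

Call:
{"fn": "play_rows", "kwargs": {"motion": [[[0, 0, 0.3, 0, 0, 0], [0, 0, 0.6, 0, 0, 0], [0, 0, 0.9, 0, 0, 0], [0, 0, 1.2, 0, 0, 0], [0, 0, 1.2, 0, 0, 0]]]}}

```text
time: 3.35
tool_pos: [461.1, 92.6, 163.0]
tcp_rot: [180.0, 0.0, -178.9]
ft_force: [1.4, 2.8, 4.4]
finger_gap: 68.5
grip_force: 2.2
```

```bash
python3 g.py -158 38.5 155; python3 - <<'E'
from bench import optics
import cv2
b=optics.snapshot("side")["pixels"][190:340,210:390,::-1]
cv2.imwrite("pics/c2.png",cv2.resize(b,(720,600),interpolation=cv2.INTER_CUBIC))
E
```

```text
t 3.35 crusher -158.1 40.5 163.0 rot [ 180.     0.  -178.9] F [1.4 2.8 4.4] gap 68.5
cm [-0.01 -0.2   0.8 ] rot [ 0.   0.  -0.1]
```

View pics/c2.png

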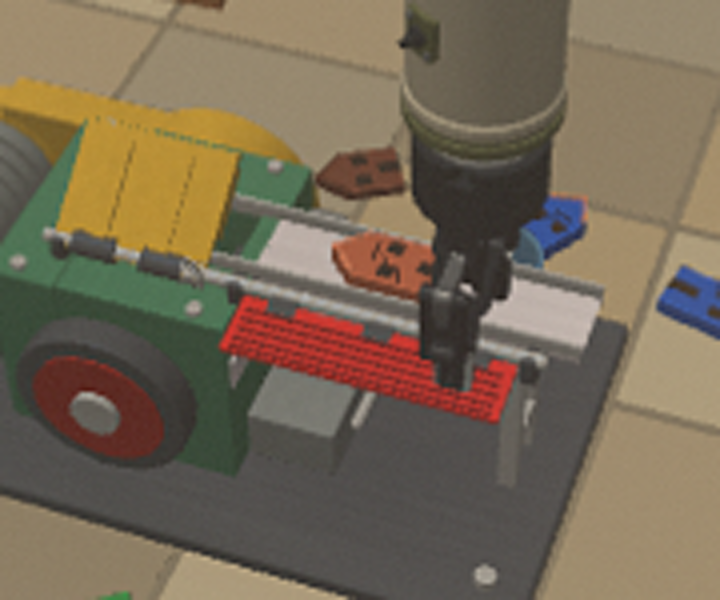

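The bar is pressed by the near fingertip at crop (455,385), the lid at (150,190) is partly open, and the house at (385,265) is still in place. I go on down in small steps until I feel the stop.

Call:
{"fn": "play_rows", "kwargs": {"motion": [[[0, 0, 0.15, 0, 0, 0], [0, 0, 0.3, 0, 0, 0], [0, 0, 0.4, 0, 0, 0], [0, 0, 0.5, 0, 0, 0], [0, 0, 0.5, 0, 0, 0]]]}}

```text
time: 3.9
tool_pos: [461.1, 92.2, 158.2]
tcp_rot: [-180.0, 0.0, -178.9]
ft_force: [1.0, 0.4, 5.0]
finger_gap: 68.4
grip_force: 2.3
```

Call:
{"fn": "play_rows", "kwargs": {"motion": [[[0, 0, 0.1, 0, 0, 0], [0, 0, 0.2, 0, 0, 0], [0, 0, 0.2, 0, 0, 0]]]}}

```text
time: 4.2
tool_pos: [461.2, 92.0, 156.9]
tcp_rot: [-180.0, 0.0, -178.9]
ft_force: [-0.5, -1.6, 8.7]
finger_gap: 68.2
grip_force: 4.0
```

Call:
{"fn": "play_rows", "kwargs": {"motion": [[[-0.7, 0, 0, 0, 0, 0], [-1.4, 0, 0, 0, 0, 0], [-2.1, 0, 0, 0, 0, 0], [-2.8, 0, 0, 0, 0, 0], [-3.5, 0, 0, 0, 0, 0]]]}}

```text
time: 4.7
tool_pos: [495.0, 93.7, 156.3]
tcp_rot: [180.0, -0.2, -178.9]
ft_force: [-7.2, 2.8, 10.9]
finger_gap: 68.1
grip_force: 5.7
```

```bash
python3 g.py -50 39 156.5; python3 - <<'E'
from bench import optics
import cv2
b=optics.snapshot("side")["pixels"][190:340,210:390,::-1]
cv2.imwrite("pics/c3.png",cv2.resize(b,(720,600),interpolation=cv2.INTER_CUBIC))
E
```

```text
t 4.7 crusher -124.2 40.9 156.3 rot [ 180.    -0.2 -178.9] F [-7.2  2.8 10.9] gap 68.1
cm [-7.42 -0.18 -0.04] rot [ 0.  -0.2 -0.1]
```

View pics/c3.png

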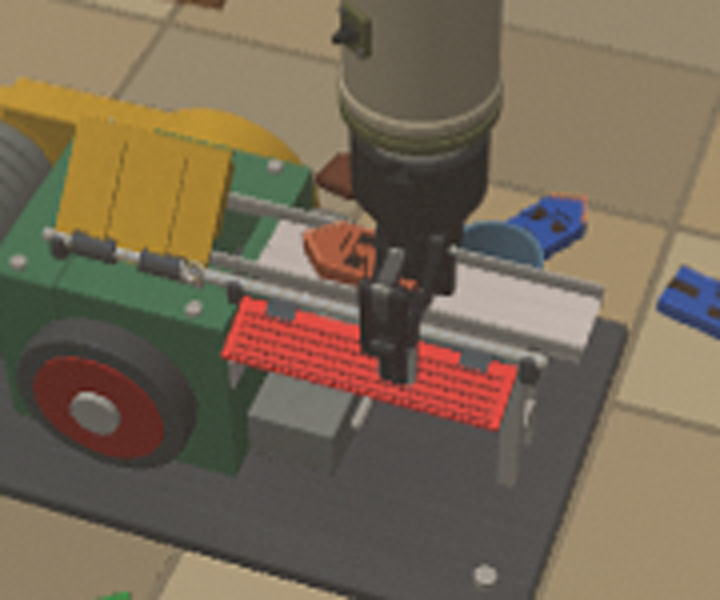

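The lid is open at (145,190) and the house is moving, its peak now at (305,235). I continue with slightly less press.

Call:
{"fn": "play_rows", "kwargs": {"motion": [[[-0.8, -0.05, -0.05, 0, 0, 0], [-1.6, -0.1, -0.05, 0, 0, 0], [-2.4, -0.1, -0.05, 0, 0, 0], [-3.2, -0.1, -0.05, 0, 0, 0], [-4.0, -0.1, -0.05, 0, 0, 0]]]}}

```text
time: 5.25
tool_pos: [535.0, 93.4, 156.6]
tcp_rot: [180.0, -0.2, -178.9]
ft_force: [-6.2, 3.3, 9.0]
finger_gap: 68.0
grip_force: 5.1
```

```bash
python3 g.py -45 40 156.5; python3 - <<'E'
from bench import optics
import cv2
b=optics.snapshot("side")["pixels"][190:340,210:390,::-1]
cv2.imwrite("pics/c4.png",cv2.resize(b,(720,600),interpolation=cv2.INTER_CUBIC))
E
```

```text
t 5.25 crusher -84.2 39.8 156.6 rot [ 180.    -0.2 -178.9] F [-6.2  3.3  9. ] gap 68.0
cm [-3.92  0.03 -0.  ] rot [ 0.  -0.2 -0.1]
```

View pics/c4.png

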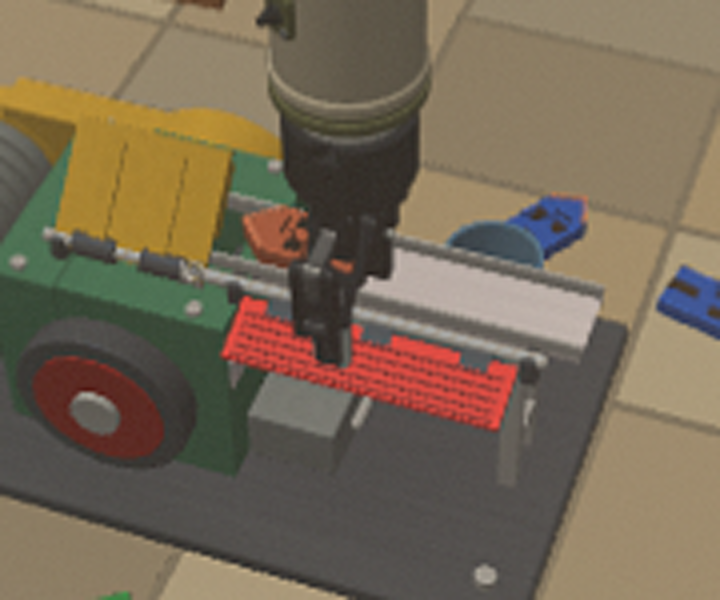

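The house's peak is now at (245,225), entering under the lid. The finger is at -84; the house should tip when it reaches about -45.

Call:
{"fn": "play_rows", "kwargs": {"motion": [[[-0.8, 0, 0, 0, 0, 0], [-1.6, 0, 0, 0, 0, 0], [-2.4, 0, 0, 0, 0, 0], [-3.2, 0, 0, 0, 0, 0], [-3.8, 0, 0, 0, 0, 0]]]}}

```text
time: 5.8
tool_pos: [573.1, 94.1, 156.6]
tcp_rot: [180.0, -0.2, -178.9]
ft_force: [-5.4, 1.6, 9.1]
finger_gap: 68.5
grip_force: 4.7
```

```bash
cat > v.py <<'E'
import sys,cv2
from bench import optics
b=optics.snapshot("side")["pixels"][190:340,210:390,::-1]
cv2.imwrite(f"pics/{sys.argv[1]}.png",cv2.resize(b,(720,600),interpolation=cv2.INTER_CUBIC))
E
python3 g.py -40 40 156.5; python3 v.py c5
```

```text
t 5.8 crusher -46.1 39.6 156.6 rot [ 180.    -0.2 -178.9] F [-5.4  1.6  9.1] gap 68.5
cm [-0.61  0.04  0.  ] rot [ 0.  -0.2 -0.1]
```

View pics/c5.png

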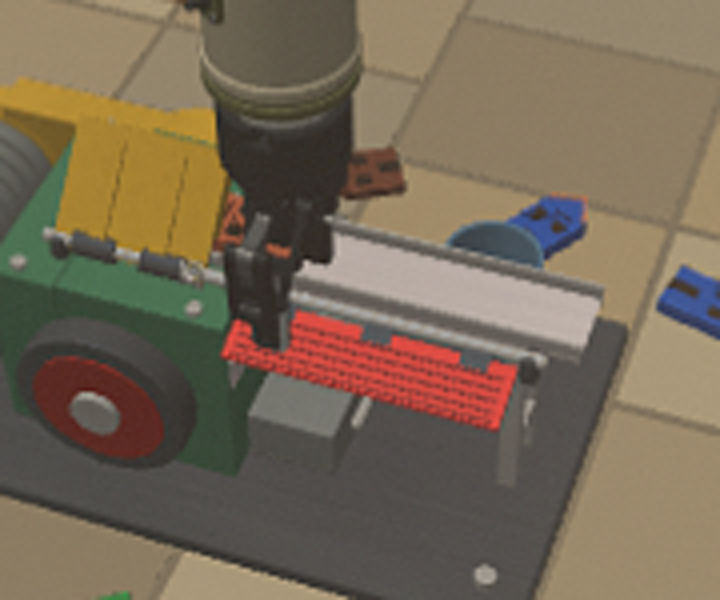

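The house still sits on the lip, visible at (235,215) and (275,250), with the lid open. I push a few mm further.

Call:
{"fn": "play_rows", "kwargs": {"motion": [[[-0.25, 0, 0, 0, 0, 0], [-0.5, 0, 0, 0, 0, 0], [-0.7, 0, 0, 0, 0, 0], [-0.7, 0, 0, 0, 0, 0], [-0.7, 0, 0, 0, 0, 0]]]}}

```text
time: 6.35
tool_pos: [580.2, 94.2, 156.6]
tcp_rot: [180.0, -0.1, -178.9]
ft_force: [-2.0, 2.9, 5.8]
finger_gap: 68.4
grip_force: 3.6
```

```bash
python3 g.py -40 40 156.5; python3 v.py c6
```

```text
t 6.35 crusher -39.0 39.6 156.6 rot [ 1.800e+02 -1.000e-01 -1.789e+02] F [-2.   2.9  5.8] gap 68.4
cm [0.1  0.04 0.01] rot [ 0.  -0.1 -0.1]
```

View pics/c6.png

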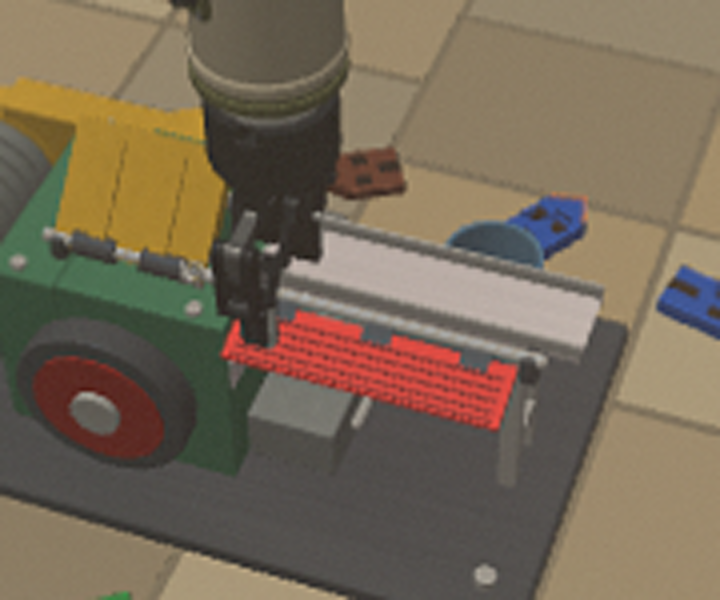

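No orange is left between the fingers and the lid, and the forces dropped, so the house has fallen in. I back off a little with the bar still down and check by colour.

Call:
{"fn": "play_rows", "kwargs": {"motion": [[[0.7, 0, 0, 0, 0, 0], [1.5, 0, 0, 0, 0, 0], [2.5, 0, 0, 0, 0, 0], [3.5, 0, 0, 0, 0, 0], [4.0, 0, 0, 0, 0, 0]]]}}

```text
time: 6.9
tool_pos: [540.1, 93.1, 157.0]
tcp_rot: [180.0, 0.0, -178.9]
ft_force: [3.1, 1.9, 4.8]
finger_gap: 68.1
grip_force: 2.5
```

```bash
python3 g.py -80 40 200; cat > o.py <<'E'
from bench import optics
import cv2,numpy as np
for n,(a,b,c,d) in dict(side=(225,300,245,372),top=(180,300,275,320)).items():
    im=optics.snapshot(n)["pixels"]; q=im[a:b,c:d].astype(int)
    m=(q[...,0]>130)&(q[...,0]-q[...,1]>55)&(q[...,1]>60)&(q[...,1]-q[...,2]<45)&(q[...,2]>35)
    v,u=np.nonzero(m);print(n,"orange",m.sum(),(u.mean()+c,v.mean()+a) if m.sum() else "")
    h=cv2.cvtColor(im,cv2.COLOR_RGB2HSV)[140:290,190:330];y=(h[...,0]>17)&(h[...,0]<27)&(h[...,1]>170)&(h[...,2]>120)
    print("yellow",y.sum())
ref=cv2.imread("pics/side0.png")[225:300,245:372,::-1].astype(int);q=ref
print("ref",((q[...,0]>130)&(q[...,0]-q[...,1]>55)&(q[...,1]>60)&(q[...,1]-q[...,2]<45)&(q[...,2]>35)).sum())
E
python3 o.py
```

```text
t 6.9 crusher -79.1 39.3 157.0 rot [ 180.     0.  -178.9] F [3.1 1.9 4.8] gap 68.1
cm [ 0.09  0.07 -4.3 ] rot [ 0.   0.  -0.1]
side orange 865 (np.float64(304.42543352601155), np.float64(281.3109826589595))
yellow 1528
top orange 16 (np.float64(315.8125), np.float64(223.125))
yellow 0
ref 295
```

Call:
{"fn": "play_rows", "kwargs": {"motion": [[[0, 0, -0.7, 0, 0, 0], [0, 0, -1.4, 0, 0, 0], [0, 0, -2.1, 0, 0, 0], [0, 0, -2.8, 0, 0, 0], [0, 0, -3.5, 0, 0, 0]]]}}

```text
time: 7.5
tool_pos: [540.9, 92.8, 192.1]
tcp_rot: [-180.0, -0.0, -178.9]
ft_force: [0.5, -0.1, -0.4]
finger_gap: 68.0
grip_force: 0.0
```

Call:
{"fn": "play_rows", "kwargs": {"motion": [[[0, 0, -1.5, 0, 0, 0], [0, 0, -3, 0, 0, 0], [0, 0, -5, 0, 0, 0], [0.5, 0, -7, 0, 0, 0], [1, 0, -8, 0, 0, 0]]]}}

```text
time: 8.0
tool_pos: [531.9, 93.0, 275.1]
tcp_rot: [180.0, 0.2, -178.9]
ft_force: [0.0, 0.5, 0.4]
finger_gap: 68.4
grip_force: 0.0
```

Call:
{"fn": "play_rows", "kwargs": {"motion": [[[3, 2, -0.5, 0, 0, 0], [6, 5, -1, 0, 0, 0], [9, 9, -1, 0, 0, 0], [12, 13, -1, 0, 0, 0], [14, 17, -1, 0, 0, 0]]]}}

```text
time: 8.5
tool_pos: [386.0, 261.3, 282.5]
tcp_rot: [180.0, 0.0, -178.9]
ft_force: [0.7, 0.7, 0.3]
finger_gap: 68.2
grip_force: 0.0
```

Call:
{"fn": "play_rows", "kwargs": {"motion": [[[0, 3, 0, 0, 0, 0], [0, 6, 0, 0, 0, 0], [0, 9, 0, 0, 0, 0], [0, 12, 0, 0, 0, 0], [0, 12, 0, 0, 0, 0]]]}}

```text
time: 9.0
tool_pos: [384.6, 382.8, 281.5]
tcp_rot: [180.0, -0.1, -178.8]
ft_force: [-0.6, -1.0, -0.7]
finger_gap: 68.3
grip_force: 0.0
```

```bash
python3 g.py -80 40 200; python3 o.py; python3 - <<'E'
from h import *
from bench import optics
import cv2
for n in("top","side"):
    s=optics.snapshot(n);a=cv2.imread(f"pics/{n}0.png").astype(int)[:,:,::-1];d=np.abs(s["pixels"].astype(int)-a).max(2)>45
    k,l,st,ce=cv2.connectedComponentsWithStats(d.astype(np.uint8))
    for i in range(1,k):
        if st[i,4]>25:print(n,st[i],ce[i].round(),"now",s["pixels"][l==i].mean(0).round())
E
```

```text
t 9.0 crusher -228.4 332.3 281.5 rot [ 1.800e+02 -1.000e-01 -1.788e+02] F [-0.6 -1.  -0.7] gap 68.3
cm [-14.83 -29.24   8.12] rot [ 0.  -0.1  0. ]
side orange 18 (np.float64(280.55555555555554), np.float64(265.44444444444446))
yellow 1183
top orange 17 (np.float64(315.88235294117646), np.float64(223.05882352941177))
yellow 0
ref 295
top [287 223  18  34 519] [295. 241.] now [158. 157. 171.]
top [ 32 230  13  14 101] [ 38. 237.] now [131. 120. 104.]
top [ 17 234  21  28 228] [ 26. 249.] now [132. 121. 104.]
top [ 47 237  22  14 185] [ 58. 244.] now [73. 69. 58.]
top [ 30 245  20  19 135] [ 40. 255.] now [131. 120. 104.]
top [ 46 252  14  11  81] [ 53. 257.] now [138. 127. 110.]
top [  62  252  114  117 2950] [120. 308.] now [73. 68. 59.]
top [   0  288   71   80 1592] [ 28. 324.] now [79. 73. 64.]
top [132 298  11   4  32] [137. 300.] now [118. 113. 108.]
top [ 83 301   5  12  33] [ 85. 306.] now [138. 127. 110.]
top [ 49 302  36  23 365] [ 73. 315.] now [77. 72. 62.]
top [  0 355  44  51 126] [ 22. 382.] now [88. 82. 73.]
top [  27  354   69   56 1741] [ 61. 387.] now [74. 69. 60.]
t
[... 2823 characters left out ...]
   9  74] [316. 298.] now [148. 137. 114.]
side [570 309  19  35 128] [579. 328.] now [82. 76. 64.]
side [371 310  72  75 616] [412. 336.] now [164. 145. 114.]
side [525 321  43  57 291] [545. 351.] now [160. 147. 120.]
side [596 324  28  20 350] [608. 334.] now [66. 63. 47.]
side [528 329  22  29  83] [538. 345.] now [85. 79. 68.]
side [300 342  26  34 571] [311. 357.] now [68. 65. 59.]
side [429 363   5  15  36] [431. 370.] now [135. 121.  97.]
side [ 409  372  117  108 1824] [449. 449.] now [156. 137. 104.]
side [447 376  52  69 109] [470. 412.] now [143. 127. 101.]
side [ 381  413   33   65 1140] [396. 448.] now [152. 137. 113.]
side [377 450  24  30 242] [383. 471.] now [151. 137. 112.]
```

In the top view, the only change at the crusher is the house's spot, which is now bare tray. The lid and bar are back where they started.

```bash
python3 -c "
from bench import job
print(job.hand_in())"
```

```text
the job is handed in; nothing more can be done
None
```

The terracotta house was pushed along the tray and dropped into the throat with the lid held open, the lid is shut again, the arm is clear of everything, and the job was handed in at about 9 s.

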